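# Make up two weld kits from the offcut stock

### The arm

A 6-joint arm with a two-finger parallel gripper is mounted at the origin on the work surface. World frame = base frame: x ahead of the robot, y to its left, z up, the work surface at z = 0. Lengths are in mm, angles in rad, forces in N, time in s.
With the tool pointing down it reaches from about 300 to 775 mm from the base axis. Payload 14.6 kg.
Tool frame: the origin (TCP) lies on the front face of the gripper's body, between the roots of the fingers; the fingertips stand 97 mm ahead of it and the grasp point (between the pads) lies 78 mm ahead of it; z points along the fingers, y is the direction in which the jaws open and shut (so a half turn about z gives the same grasp; the last joint's range is limited). The gripper opens to 94 mm and grips with 3 to 60 N. Pads are 16 mm wide; open, the fingers measure 119 mm over their backs; the gripper's body (75 mm by 177 mm) begins 78 mm behind the grasp point.
Start: joints at [1.265, 0.3, 1.521, -0, 1.321, -0.067], TCP at [130.093, 534.383, 302.646] pointing down, gripper open.
Joint ranges: [-3.03, 3.03], [-0.79, 2.21], [0.23, 2.52], [-1.04, 4.18], [0, 3.07], [-2.55, 2.55]. Speed limits (rad/s): [2.22, 2.22, 2.57, 3.14, 3.14, 3.14].

### API

Orientations are given as [roll, pitch, yaw] about the fixed x, y, z axes, in that order (R = Rz(yaw) Ry(pitch) Rx(roll)).
In Python, from cell import manip, eyes, finder gives the robot as it stands.
- The arm moves only by the tool drive_tool, never from a script. Its argument "rows" is a list of rows, each an object with "offset": the shift along the tool's x, y, z in mm, a list of three; "spin": the turn about the tool's z in degrees; "jaw": the finger opening in mm, from 0 to 94. In form: [{"offset": [dx, dy, dz], "spin": spin, "jaw": jaw}, ...]. A call has 1 to 20 rows; each row shifts and turns the commanded pose from where the row before left it, along the tool's axes as they then stand; what a row does not reach is not made up. A row lasts 1/10 s, in which the tool goes at most 50 mm and 8.59 degrees, less where a joint would pass 70% of its speed; a pose out of reach is approached as far as the arm can. A call is refused whole if a number of a shift passes 50 or a number of a turn 8.59, either way. A call with a gripper value outside its range is refused whole. The fingers move at their own pace and stop on an object; "force" is the grip in N (left out, the last holds). Time passes only in rows, so rows that do not move let the fingers close. It gives the time, the measured TCP pose, the force and the opening at its end, in the units of the state.
- manip.read_state(): the state, without advancing time (a new reading comes with each control period).
- eyes.camera(name): name is "scene" or "side" or "wrist"; returns a dict with "color" (400x640x3 uint8, blue, green, red), "depth" (400x640 float32, mm along the optical axis (not along the pixel's ray), 0 where there is no reading), "vfov" (degrees; the focal length in pixels is half the picture's height over the tangent of half this angle, whatever the lens; pixels are square), "cx", "cy" (the principal point, pixels), "rvec" (rotation vector, rad) and "tvec" (3), from world to camera coordinates, as OpenCV has them. Camera axes: x right, y down, z forward; pixel columns grow to the right and rows downward; lengths in mm; the calibration is good to about 2 mm. A picture is of the moment at which its call begins.
- manip.sign_off(): hands the job in, once; it reports no verdict.
Trained networks look in the newest picture that a camera, given by its name, has taken for a name from the list of things; names that differ only in an ending like _2 or _b are one class to them, and where a whole thing is asked for, a point or a joint stands for the part that bears it (a point fixed in the world has none). Each returns a list of dicts, best first, with "p" (0 to 1); they miss things now and then, are a little off and sometimes report something else, mostly with a low value. They report only what shows in the picture. A call takes as long as a camera call. They do not tell look-alikes from the thing itself.
- finder.find_in(camera, target): "uv" ([column, row] in pixels, amid what is visible of it).
The state is a dict: "clock": time; "joints": joint angles; "qd": joint speeds; "effort": joint torques, N m; "eef_pos": TCP position; "eef_rot": TCP orientation; "wrist_force": force on the tool from outside, world axes, zero at the start; "moment": the same for the moment, N m; "finger_gap": finger opening in mm.
Only numpy, scipy, OpenCV 4.12 (cv2) and the standard library are available. Lean on these libraries where they do the work, as an engineer would, in place of code of your own. Each camera call takes 0.05 s, during which the arm holds its last target. There are 200 camera calls.

### The job

Make up the two weld kits on the bench. In the three-compartment tray, stand the square tube in the middle compartment with the angle piece and the stud plate in the compartments either side of it (either way round); in the two-compartment tray, stand the wider of the two round sleeves and the hexagon nut, one to a compartment. Set each piece down gently (do not drop it in from a height), flat on the tray floor and the same way up as it stood in the stock, and leave the narrower sleeve, the hammer and the spray can where they are.

Things in the scene. Friction and masses are not known exactly. Their poses are not given: they have to be found in the camera images.
- tray_three: Three-compartment kit tray. The tray is fixed; plywood, three equal square compartments in a row along its own y axis; outside 88 (x) by 252 (y) mm and 15 high, walls and partitions 6 thick, floor 5 thick (its top is at z = 5 mm), each compartment 76 x 76 mm inside, centres at x = 0, y = -82, 0 and +82 mm. Origin: centre of the underside; z up.
- tray_two: Two-compartment kit tray. The tray is fixed; plywood, two equal square compartments in a row along its own y axis; outside 88 (x) by 170 (y) mm and 15 high, walls and partitions 6 thick, floor 5 thick (its top is at z = 5 mm), each compartment 76 x 76 mm inside, centres at x = 0, y = -41 and +41 mm. Origin: centre of the underside; z up.
- square_tube: Offcut of square hollow tube, 50 x 50 mm outside, 60 tall, wall 4, open ends up and down; sides square to its x and y; about 0.35 kg. Dark steel, stands upright on the bench at the start; origin at the centre of its underside, z up.
- angle: Offcut of angle steel (L section): a foot 56 (x) by 50 (y) mm, 8 thick, flat on the bench, and an upright leg 8 thick, 50 wide (y), reaching 56 mm up, along the foot's -x edge (the leg spans x = -28 to -20 mm); about 0.32 kg. Dark steel, stands upright on the bench at the start; origin at the centre of the underside of the foot, z up.
- stud_plate: Square plate 56 x 56 mm, 8 thick, sides square to its x and y, with a plain round stud 16 mm in diameter upright at its centre, to 68 mm above the underside; about 0.29 kg. Dark steel, stands upright on the bench at the start; origin at the centre of its underside, z up.
- wide_sleeve: The wider round sleeve (pipe offcut): 58 mm outside, 50 inside, 50 tall, thin wall, open ends up and down; about 0.27 kg. Dark steel, stands upright on the bench at the start; origin at the centre of its underside, z up.
- narrow_sleeve: The narrower round sleeve, not wanted in either kit: 34 mm outside, 26 inside, 50 tall, thin wall; about 0.15 kg. Dark steel, stands upright on the bench at the start; origin at the centre of its underside, z up.
- hex_nut: Long hexagon coupling nut standing on end: 46 mm across flats, 53 across corners, 45 tall, thick-walled, with a bore of about 20 mm through it; a pair of flats is square to its x axis; about 0.53 kg. Dark steel, stands upright on the bench at the start; origin at the centre of its underside, z up.
- hammer: Bystander: a hammer lying flat on the bench to the right of the stock, along its own x axis (handle to -x). Origin: on its underside, about mid-length.
- spray_can: Bystander: a grey spray can, 60 mm in diameter, 160 tall, standing left of the trays. Origin: centre of its underside.
There are look-alikes about, which are no part of the job. Leave any purple look-alike of the stud_plate alone.

How it is judged:
By the outcome, as a careful person would: the job done as asked, in the order asked, and still so for the second after the job is handed in, with the robot touching nothing.
It also fails if it takes over 112 s, if anything falls off the work surface, if the arm or the gripper's body presses on something with over 40 N, if the wrist force passes 120 N, or if a joint passes its speed limit or range.

## Working session

There is one attempt and no reset: what is moved stays moved. The work goes in short steps, Python scripts to look and compute and a tool call to move; the robot and the scene stay as the last step left them, time stands still between calls to the robot, and variables do not carry over. Pictures are saved under pics/ and viewed, about 12 in all and at most 16, crops included, and the job is handed in when it is done.

Besides the shell and the picture viewer there is one more tool, called as name(argument=value, ...), one argument or row to a line, values as JSON. drive_tool: Moves the arm, as the interface text tells. Its arguments: {"type":"object","properties":{"rows":{"type":"array","items":{"type":"object","properties":{"offset":{"type":"array","items":{"type":"number"}},"spin":{"type":"number"},"jaw":{"type":"number"}}}},"force":{"type":"number"}},"required":["rows"]}

```bash
ls; mkdir -p pics
cat > h.py <<'E'
import numpy as np, cv2
from cell import manip, eyes, finder
def cam(n):
    c=eyes.camera(n); c['R']=cv2.Rodrigues(np.array(c['rvec'],float))[0]; c['t']=np.array(c['tvec'],float).ravel()
    c['f']=200/np.tan(np.radians(c['vfov'])/2); return c
def cloud(c):
    d=c['depth'].astype(float); v,u=np.mgrid[:400,:640]
    P=np.stack([(u-c['cx'])/c['f']*d,(v-c['cy'])/c['f']*d,d],-1)
    W=(P-c['t'])@c['R']; W[d==0]=np.nan; return W
def ray(c,uv,z):
    k=c['R'].T@np.array([(uv[0]-c['cx'])/c['f'],(uv[1]-c['cy'])/c['f'],1]); o=-c['R'].T@c['t']
    return o+k*(z-o[2])/k[2]
E
python3 - <<'E'
from h import *
print(manip.read_state())
for n in ['scene','side']:
    c=cam(n); cv2.imwrite(f'pics/{n}0.png',c['color']); W=cloud(c); np.save(n+'0.npy',W)
    print(n,c['t'],c['f'],-c['R'].T@c['t'])
    for t in ['tray_three','tray_two','square_tube','angle','stud_plate','wide_sleeve','narrow_sleeve','hex_nut','hammer','spray_can']:
        for r in finder.find_in(n,t)[:3]:
            u,v=map(int,r['uv']); print(t,round(r['p'],2),u,v,W[v,u].round())
E
```

```text
pics
{'clock': 0.0, 'joints': array([ 1.26537894e+00,  3.00494756e-01,  1.52156934e+00,  1.35820657e-05,
        1.32072001e+00, -6.65906821e-02]), 'qd': array([ 0.00051424,  0.00064976,  0.00037227,  0.00081583, -0.00019848,
        0.00092171]), 'effort': array([-1.57891176e-03, -5.31804407e+01, -3.52748144e+01,  7.07406714e-02,
        2.44121114e-02, -7.84901999e-05]), 'eef_pos': array([130.06049056, 534.2481993 , 302.07825765]), 'eef_rot': array([-3.14040471e+00, -9.24076688e-05,  2.90276252e+00]), 'wrist_force': array([-0.90349137, -0.70955754, -0.65441123]), 'moment': array([-0.02674837, -0.05275406, -0.01908812]), 'finger_gap': 93.96681745385207}
scene [ 417.0104385  -215.34059242 1651.74448407] 485.56160483308247 [1267.59237663  588.16538874  997.89787024]
tray_three 0.67 294 163 [ 481. -237.   42.]
tray_two 0.77 359 269 [646. 151.  13.]
tray_two 0.32 264 149 [ 507. -340.   58.]
square_tube 0.8 265 152 [ 505. -339.   46.]
angle 0.67 325 196 [528. -68.  44.]
angle 0.54 480 274 [452. 385.   6.]
angle 0.22 207 136 [ 553. -574.   18.]
stud_plate 0.91 399 208 [402. 101.  14.]
stu
[... 230 characters left out ...]
300 [639. 407. 121.]
side [ 519.39345443  137.94849069 1489.98200306] 441.646155981617 [ 444.4341215   978.92884267 1163.19488851]
tray_three 0.76 283 189 [ 663. -136.    3.]
tray_two 0.89 274 256 [646. 164.   5.]
square_tube 0.55 335 147 [ 488. -332.   56.]
angle 0.65 326 323 [462. 379.   8.]
angle 0.58 323 201 [510. -56.  43.]
stud_plate 0.79 353 250 [397. 119.  12.]
stud_plate 0.51 322 235 [501.  72.  16.]
wide_sleeve 0.85 331 273 [460. 214.  12.]
narrow_sleeve 0.53 337 170 [ 472. -229.   33.]
hex_nut 0.52 326 199 [501. -81.  28.]
hex_nut 0.31 269 315 [607. 433. 126.]
hammer 0.75 331 119 [ 520. -568.   12.]
spray_can 0.75 270 315 [605. 433. 126.]
spray_can 0.51 283 192 [ 660. -117.    7.]
```

Run:
```python
import cv2
for n,(a,b,c,d) in {'scene':(110,340,180,500),'side':(100,350,220,420)}.items():
    i=cv2.imread(f'pics/{n}0.png')[a:b,c:d]; k=2.3
    cv2.imwrite(f'pics/{n}1.png',cv2.resize(i,None,fx=k,fy=k,interpolation=cv2.INTER_CUBIC))
```

```text
(no output)
```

View pics/scene1.png

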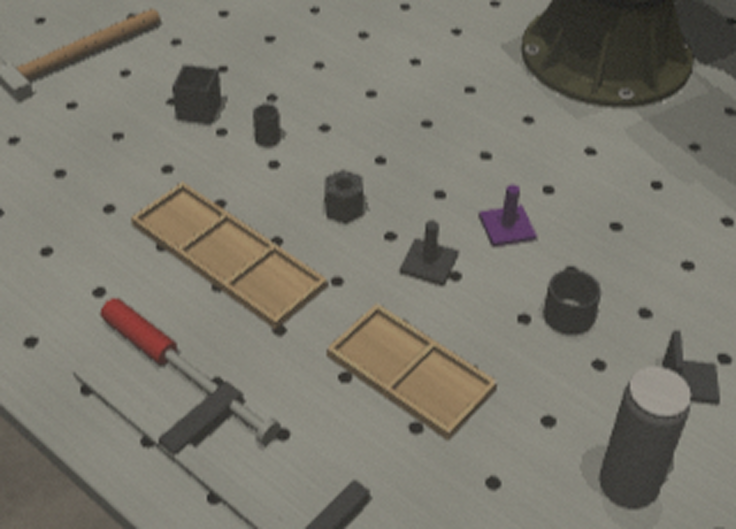

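View pics/side1.png

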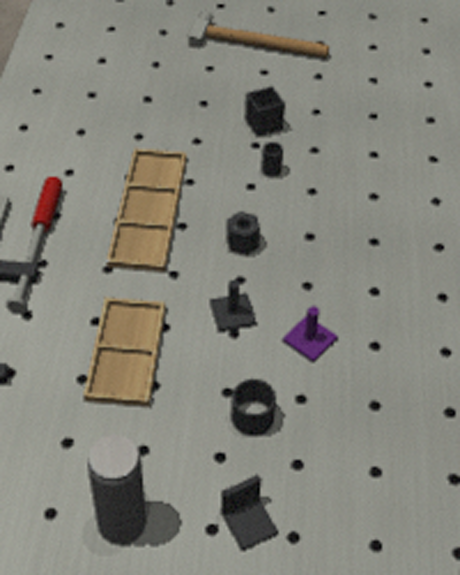

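The side and scene views show the stock in a row: tube, narrow sleeve, nut, dark stud plate with the purple look-alike nearer the base, wide sleeve, and angle. The trays lie ahead of it. Next I fit the poses.

Run:
```python
from h import *
C=[];W=[]
for n in ['scene','side']:
    W.append(np.load(n+'0.npy').reshape(-1,3)); C.append(cv2.imread(f'pics/{n}0.png').reshape(-1,3).astype(int))
for k in (0,1):
    w,c=W[k],C[k]; wood=(c[:,2]-c[:,0]>35)&(c[:,1]-c[:,0]>12)
    print('bench z', np.nanmedian(w[(abs(w[:,0]-450)<300)&(abs(w[:,1])<400)&(w[:,2]<15),2]))
    for nm,x,y in [('three',660,-130),('two',646,155)]:
        m=wood&(abs(w[:,0]-x)<110)&(abs(w[:,1]-y)<150)&(abs(w[:,2])<30); p=w[m]
        r=cv2.minAreaRect(p[:,:2].astype(np.float32)); print(k,nm,m.sum(),r, np.median(p,0).round())
    for nm,x,y,h in [('tube',495,-338,60),('narrow',478,-235,50),('hex',500,-78,45),('stud',505,70,68),('purple',400,110,68),('wide',480,230,50),('angle',460,383,56)]:
        d=(abs(w[:,0]-x)<60)&(abs(w[:,1]-y)<50)
        for z0,z1 in [(4,14),(h-8,h+8)]:
            p=w[d&(w[:,2]>z0)&(w[:,2]<z1)]
            if len(p)>5: print(k,nm,z0,len(p),'med',np.median(p,0).round(),'rect',[np.round(q) for q in cv2.minAreaRect(p[:,:2].astype(np.float32))])
```

```text
bench z 0.17974117033453646
0 three 1850 ((651.9371948242188, -137.71444702148438), (270.7757873535156, 100.7548599243164), 88.49559020996094) [ 655. -126.    6.]
0 two 1716 ((641.2227783203125, 144.23623657226562), (101.8775634765625, 180.55706787109375), 0.6521197557449341) [644. 152.   5.]
0 tube 4 74 med [ 507. -337.    7.] rect [array([ 504., -328.]), array([ 80., 126.]), np.float64(64.0)]
0 tube 52 115 med [ 490. -353.   58.] rect [array([ 491., -354.]), array([56., 51.]), np.float64(28.0)]
0 narrow 4 47 med [ 482. -233.    6.] rect [array([ 481., -234.]), array([109.,  98.]), np.float64(0.0)]
0 narrow 42 58 med [ 471. -240.   48.] rect [array([ 470., -241.]), array([34., 33.]), np.float64(9.0)]
0 hex 4 60 med [519. -59.   6.] rect [array([502., -76.]), array([ 93., 113.]), np.float64(89.0)]
0 hex 37 173 med [505. -73.  45.] rect [array([503., -74.]), array([50., 45.]), np.float64(49.0)]
0 stud 4 284 med [511.  69.   7.] rect [array([492.,  74.]), array([92., 86.]), np.float64(9.0)]
0 stud 60 31 med [507.  66.  67.] rect [array([506.,  65.]), array([15., 13.]), np.float64(40.0)
[... 1599 characters left out ...]
)]
1 stud 60 21 med [506.  68.  68.] rect [array([507.,  67.]), array([13., 18.]), np.float64(37.0)]
1 purple 4 229 med [396. 107.   8.] rect [array([395., 110.]), array([ 95., 115.]), np.float64(81.0)]
1 purple 60 25 med [392. 104.  67.] rect [array([392., 103.]), array([17., 15.]), np.float64(47.0)]
1 wide 4 91 med [470. 243.   6.] rect [array([474., 231.]), array([ 98., 105.]), np.float64(89.0)]
1 wide 42 111 med [464. 233.  48.] rect [array([463., 238.]), array([57., 57.]), np.float64(62.0)]
1 angle 4 341 med [455. 391.   8.] rect [array([459., 384.]), array([ 96., 116.]), np.float64(89.0)]
1 angle 48 70 med [469. 369.  54.] rect [array([469., 368.]), array([51., 12.]), np.float64(33.0)]
```

```bash
cat >> h.py <<'E'
from scipy.spatial.transform import Rotation as Ro
def state():
    s=manip.read_state(); return s, Ro.from_euler('xyz',s['eef_rot']).as_matrix(), np.array(s['eef_pos'])
def go(p,yaw=None):
    "tool-axes shift to TCP target p; spin (deg) to world yaw (deg), mod 180"
    s,R,o=state(); y=np.degrees(s['eef_rot'][2])
    print('t',round(s['clock'],2),'pos',o.round(1),'yaw',round(y,2),'tilt',np.round(R[:,2],3),'gap',round(s['finger_gap'],1),'F',np.round(s['wrist_force'],1),'j6',round(s['joints'][5],2))
    print('shift',(R.T@(np.array(p,float)-o)).round(1), '' if yaw is None else 'spin %.1f'%(-((yaw-y+90)%180-90)))
E
python3 - <<'E'
from h import *
s,R,o=state(); c=cam('wrist'); p=-c['R'].T@c['t']; print('f',c['f'],'cam in tool',R.T@(p-o),'\naxes',(R.T@c['R'].T).round(2))
go([600,0,420],90); go([560,140,350])
E
```

```text
f 299.77994267029936 cam in tool [ 79.46995142   0.70255794 -81.20545594] 
axes [[ 0.   -0.96 -0.28]
 [ 1.    0.    0.  ]
 [ 0.   -0.28  0.96]]
t 1.15 pos [130.1 534.4 302.6] yaw 166.32 tilt [ 0.  0. -1.] gap 94.1 F [ 0.2 -0.8 -0.4] j6 -0.07
shift [-583.  -408.1 -117.4] spin 76.3
t 1.15 pos [130.1 534.4 302.6] yaw 166.32 tilt [ 0.  0. -1.] gap 94.1 F [ 0.2 -0.8 -0.4] j6 -0.07
shift [-511.  -281.5  -47.4]
```

drive_tool(
  rows=[
    {"offset":[-30,-21,-30]},
    {"offset":[-40,-28,0]},
    {"offset":[-40,-28,0]},
    {"offset":[-40,-28,0]},
    {"offset":[-40,-28,0]},
    {"offset":[-40,-28,0]},
    {"offset":[-40,-28,0]},
    {"offset":[-40,-28,0]},
    {"offset":[-40,-28,0]},
    {"offset":[-40,-28,0]},
    {"offset":[-40,-28,0]},
    {"offset":[-40,-28,0]},
    {"offset":[-40,-28,0]},
    {"offset":[-40,-28,0]},
    {"offset":[-30,-20,0]},
    {"offset":[0,0,0],"spin":-6.8},
    {"offset":[0,0,0],"spin":-6.9},
    {"offset":[0,0,0]},
    {"offset":[0,0,0]},
  ],
)

```text
validation failed for argument at $.ro...
```

Run:
```python
from h import *
c=cam('wrist'); cv2.imwrite('pics/w0.png',c['color']); W=cloud(c); np.save('w0.npy',W); np.save('w0c.npy',np.array([c['cx'],c['cy'],c['f'],*np.ravel(c['rvec']),*c['t']]))
go([600,0,330],180)
```

```text
t 1.2 pos [130.1 534.4 302.6] yaw 166.32 tilt [ 0. -0. -1.] gap 93.9 F [ 0.5  0.2 -0.8] j6 -0.07
shift [-583.  -408.1  -27.3] spin -13.7
```

View pics/w0.png

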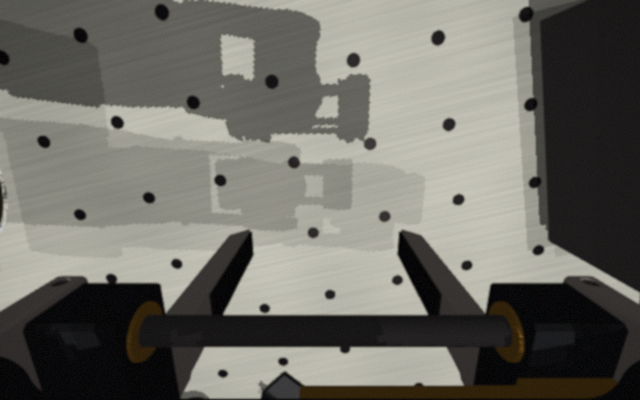

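drive_tool(
  rows=[
    {"offset":[-15,-15,-27],"spin":0,"jaw":94},
    {"offset":[-32,-33,0],"spin":0,"jaw":94},
    {"offset":[-32,-33,0],"spin":0,"jaw":94},
    {"offset":[-32,-33,0],"spin":0,"jaw":94},
    {"offset":[-32,-33,0],"spin":0,"jaw":94},
    {"offset":[-32,-33,0],"spin":0,"jaw":94},
    {"offset":[-32,-33,0],"spin":0,"jaw":94},
    {"offset":[-32,-33,0],"spin":0,"jaw":94},
    {"offset":[-32,-33,0],"spin":0,"jaw":94},
    {"offset":[-32,-33,0],"spin":0,"jaw":94},
    {"offset":[-32,-33,0],"spin":0,"jaw":94},
    {"offset":[-32,-33,0],"spin":0,"jaw":94},
    {"offset":[-32,-33,0],"spin":0,"jaw":94},
    {"offset":[-32,-33,0],"spin":0,"jaw":94},
    {"offset":[-7,0,0],"spin":-6.8,"jaw":94},
    {"offset":[0,0,0],"spin":-6.9,"jaw":94},
    {"offset":[0,0,0],"spin":0,"jaw":94},
    {"offset":[0,0,0],"spin":0,"jaw":94},
  ],
  force=25,
)

```text
clock: 3.0
eef_pos: [450.6, -0.5, 329.7]
eef_rot: [-3.142, 0.0, 3.139]
wrist_force: [0.3, 0.2, -0.1]
finger_gap: 93.8
```

Run:
```python
from h import *
c=cam('wrist'); cv2.imwrite('pics/w1.png',c['color']); W=cloud(c); np.save('w1.npy',W); np.save('w1c.npy',np.array([c['cx'],c['cy'],c['f'],*np.ravel(c['rvec']),*c['t']]))
go([450,0,330],180)
```

```text
t 3.05 pos [ 4.505e+02 -4.000e-01  3.297e+02] yaw 179.85 tilt [ 0. -0. -1.] gap 93.7 F [ 0.  -1.  -0.5] j6 -1.65
shift [ 0.5  0.4 -0.3] spin -0.1
```

View pics/w1.png

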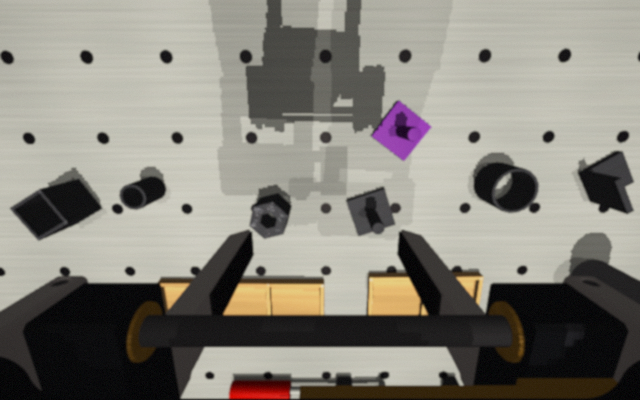

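The wrist view shows the stock: tube (55,205), nut (271,212), stud (372,210), wide sleeve (508,185), angle (608,182). The trays are hidden behind the fingers, so I move forward to see them.

drive_tool(
  rows=[
    {"offset":[-30,0,0],"spin":0,"jaw":94},
    {"offset":[-45,0,0],"spin":0,"jaw":94},
    {"offset":[-45,0,0],"spin":0,"jaw":94},
    {"offset":[-45,0,0],"spin":0,"jaw":94},
    {"offset":[-45,0,0],"spin":0,"jaw":94},
    {"offset":[-40,0,0],"spin":0,"jaw":94},
    {"offset":[-20,0,0],"spin":0,"jaw":94},
    {"offset":[0,0,0],"spin":0,"jaw":94},
  ],
)

```text
clock: 3.85
eef_pos: [722.0, -0.1, 327.7]
eef_rot: [3.142, -0.002, 3.14]
wrist_force: [0.3, -0.0, -0.6]
finger_gap: 93.8
```

Run:
```python
from h import *
c=cam('wrist'); cv2.imwrite('pics/w2.png',c['color']); W=cloud(c); np.save('w2.npy',W); np.save('w2c.npy',np.array([c['cx'],c['cy'],c['f'],*np.ravel(c['rvec']),*c['t']]))
go([490,-353,250],27)
# trays: wood mask; rim points
col=c['color'].astype(int); wood=((col[...,2]-col[...,0]>40)&(col[...,1]-col[...,0]>15)).astype(np.uint8)
wood[230:]=0
n,l,st,ce=cv2.connectedComponentsWithStats(cv2.morphologyEx(wood,cv2.MORPH_CLOSE,np.ones((7,7))))
for i in range(1,n):
    if st[i,4]<800: continue
    m=(l==i); p=W[m]; p=p[np.isfinite(p[:,0])]; r=p[(p[:,2]>11)&(p[:,2]<22)]
    cnt=max(cv2.findContours(m.astype(np.uint8),0,1)[0],key=cv2.contourArea)[:,0]
    q=np.array([ray(c,u,15)[:2] for u in cnt],np.float32)
    print(st[i],len(p),len(r),'rimZ', [np.round(x,1) for x in cv2.minAreaRect(r[:,:2].astype(np.float32))],'contour',[np.round(x,1) for x in cv2.minAreaRect(q)])
W1=np.load('w1.npy').reshape(-1,3); w=W1
for nm,x,y,h in [('tube',490,-353,60),('hex',503,-73,45),('stud',506,66,8),('wide',463,237,50),('angle',469,367,56)]:
    p=w[(np.hypot(w[:,0]-x,w[:,1]-y)<48)&(w[:,2]>h-5)&(w[:,2]<h+7)]
    print(nm,len(p),[np.round(t,1) for t in cv2.minAreaRect(p[:,:2].astype(np.float32))])
```

```text
t 3.9 pos [ 7.210e+02 -1.000e-01  3.283e+02] yaw 179.94 tilt [-0.001  0.    -1.   ] gap 93.9 F [ 0.3  0.6 -0.5] j6 -1.62
shift [ 230.5 -353.1   78.6] spin -27.1
[ 374   81  141   74 9749] 9719 2334 rimZ [array([647.3, 150.7]), array([ 88.2, 170.5]), np.float64(0.6)] contour [array([647.7, 149.4]), array([171.3,  89.3]), np.float64(89.9)]
[  120    90   203    73 13956] 13912 3071 rimZ [array([ 657.8, -128.9]), array([251.7,  87.7]), np.float64(89.3)] contour [array([ 658.7, -128.7]), array([251.3,  89.2]), np.float64(89.4)]
tube 729 [array([ 490.2, -354.4]), array([50.3, 53.6]), np.float64(28.9)]
hex 888 [array([502. , -73.4]), array([46.1, 52.1]), np.float64(74.7)]
stud 1257 [array([505. ,  65.4]), array([56.7, 55.9]), np.float64(19.3)]
wide 540 [array([462.5, 236.3]), array([57.3, 57.2]), np.float64(9.5)]
angle 357 [array([468.2, 368.2]), array([52., 10.]), np.float64(32.8)]
```

View pics/w2.png

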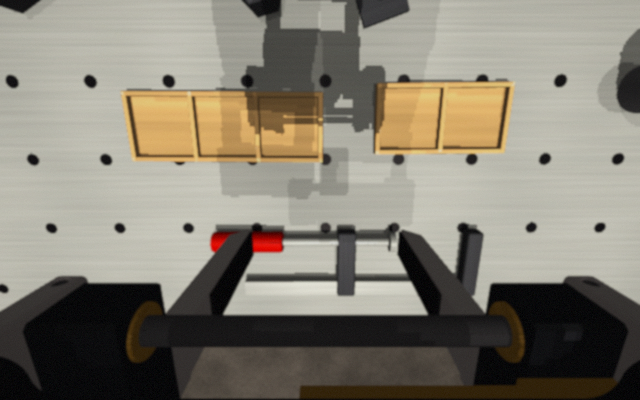

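Both trays are square to the bench axes. Tray_three is centred at (658,-129) and tray_two at (647.5,150). The tube goes first.

drive_tool(
  rows=[
    {"offset":[12,-18,8],"spin":0,"jaw":85},
    {"offset":[25,-38,8],"spin":0,"jaw":85},
    {"offset":[25,-38,8],"spin":0,"jaw":85},
    {"offset":[25,-38,8],"spin":0,"jaw":85},
    {"offset":[25,-38,8],"spin":0,"jaw":85},
    {"offset":[25,-38,8],"spin":0,"jaw":85},
    {"offset":[25,-38,8],"spin":0,"jaw":85},
    {"offset":[25,-38,8],"spin":0,"jaw":85},
    {"offset":[25,-38,8],"spin":0,"jaw":85},
    {"offset":[19,-32,8],"spin":0,"jaw":85},
    {"offset":[0,0,6],"spin":4,"jaw":85},
    {"offset":[0,0,6],"spin":8,"jaw":85},
    {"offset":[0,0,6],"spin":8,"jaw":85},
    {"offset":[0,0,6],"spin":8,"jaw":85},
    {"offset":[0,0,6],"spin":8,"jaw":85},
    {"offset":[0,0,6],"spin":8,"jaw":85},
    {"offset":[0,0,6],"spin":8,"jaw":85},
    {"offset":[0,0,6],"spin":6,"jaw":85},
    {"offset":[0,0,0],"spin":3.1,"jaw":85},
    {"offset":[0,0,0],"spin":0,"jaw":85},
  ],
)

```text
clock: 5.9
eef_pos: [489.1, -353.9, 202.3]
eef_rot: [3.141, 0.001, 2.074]
wrist_force: [0.2, 0.1, 0.3]
finger_gap: 85.3
```

Run:
```python
from h import *
c=cam('wrist'); cv2.imwrite('pics/w3.png',c['color'])
go([490,-354,123],118.9)
W=cloud(c).reshape(-1,3)
p=W[(np.hypot(W[:,0]-490,W[:,1]+354)<45)&(W[:,2]>55)&(W[:,2]<66)]; print(len(p),p and 0 if False else [np.round(t,1) for t in cv2.minAreaRect(p[:,:2].astype(np.float32))])
```

```text
t 5.95 pos [ 489.3 -354.   202.4] yaw 118.96 tilt [ 0.001 -0.001 -1.   ] gap 85.2 F [0.5 0.8 0. ] j6 -1.19
shift [-0.3  0.6 79.4] spin 0.1
1328 [array([ 490.6, -354.5]), array([50.1, 50.5]), np.float64(29.0)]
```

View pics/w3.png

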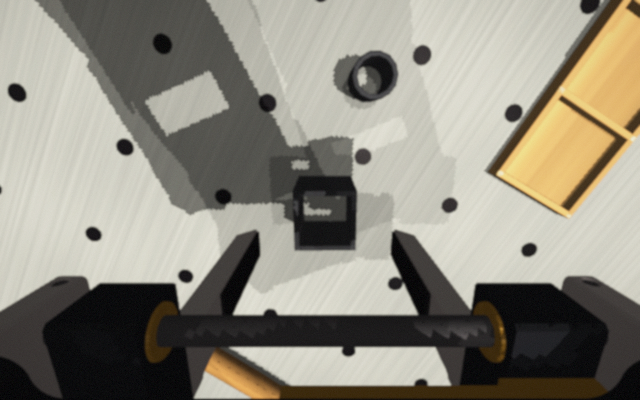

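The tube (325,213) sits centred between the fingers. I go down, grip and lift.

drive_tool(
  rows=[
    {"offset":[0,1,20],"spin":0,"jaw":85},
    {"offset":[0,0,25],"spin":0,"jaw":85},
    {"offset":[0,0,20],"spin":0,"jaw":85},
    {"offset":[0,0,10],"spin":0,"jaw":60},
    {"offset":[0,0,4],"spin":0,"jaw":40},
    {"offset":[0,0,0],"spin":0,"jaw":40},
    {"offset":[0,0,0],"spin":0,"jaw":40},
    {"offset":[0,0,0],"spin":0,"jaw":40},
    {"offset":[0,0,0],"spin":0,"jaw":40},
    {"offset":[0,0,0],"spin":0,"jaw":40},
    {"offset":[0,0,0],"spin":0,"jaw":40},
    {"offset":[0,0,-5],"spin":0,"jaw":40},
    {"offset":[0,0,-15],"spin":0,"jaw":40},
    {"offset":[0,0,-20],"spin":0,"jaw":40},
    {"offset":[0,0,-20],"spin":0,"jaw":40},
  ],
  force=30,
)

```text
clock: 7.45
eef_pos: [490.6, -354.0, 184.2]
eef_rot: [3.142, -0.0, 2.076]
wrist_force: [1.3, -0.0, -2.7]
finger_gap: 49.9
```

Run:
```python
from h import *
go([658,-129,183],90)
```

```text
t 7.45 pos [ 490.6 -354.   184.2] yaw 118.92 tilt [ 0.  0. -1.] gap 49.9 F [ 1.3 -0.  -2.7] j6 -1.19
shift [116.  255.3   1.2] spin 28.9
```

drive_tool(
  rows=[
    {"offset":[6,13,0],"spin":0,"jaw":40},
    {"offset":[12,26,0],"spin":0,"jaw":40},
    {"offset":[18,40,0],"spin":0,"jaw":40},
    {"offset":[18,40,0],"spin":0,"jaw":40},
    {"offset":[18,40,0],"spin":0,"jaw":40},
    {"offset":[18,40,0],"spin":0,"jaw":40},
    {"offset":[14,30,0],"spin":0,"jaw":40},
    {"offset":[8,18,0],"spin":0,"jaw":40},
    {"offset":[4,8,0],"spin":4,"jaw":40},
    {"offset":[0,0,4],"spin":8,"jaw":40},
    {"offset":[0,0,8],"spin":8,"jaw":40},
    {"offset":[0,0,12],"spin":6,"jaw":40},
    {"offset":[0,0,10],"spin":2.9,"jaw":40},
    {"offset":[0,0,0],"spin":0,"jaw":40},
    {"offset":[0,0,0],"spin":0,"jaw":40},
  ],
)

```text
clock: 8.95
eef_pos: [657.7, -129.4, 148.6]
eef_rot: [-3.141, -0.0, 1.573]
wrist_force: [-0.2, 0.4, -3.1]
finger_gap: 49.8
```

Run:
```python
from h import *
go([658,-129,128.3],90)
```

```text
t 8.95 pos [ 657.7 -129.4  148.6] yaw 90.1 tilt [-0.  0. -1.] gap 49.8 F [-0.2  0.4 -3.1] j6 -0.25
shift [ 0.4  0.4 20.3] spin 0.1
```

drive_tool(
  rows=[
    {"offset":[0,0,6],"spin":0,"jaw":40},
    {"offset":[0,0,5],"spin":0,"jaw":40},
    {"offset":[0,0,4],"spin":0,"jaw":40},
    {"offset":[0,0,2],"spin":0,"jaw":40},
    {"offset":[0,0,1.5],"spin":0,"jaw":40},
    {"offset":[0,0,1],"spin":0,"jaw":40},
    {"offset":[0,0,0],"spin":0,"jaw":40},
    {"offset":[0,0,0],"spin":0,"jaw":40},
  ],
)

```text
clock: 9.75
eef_pos: [657.8, -129.3, 129.3]
eef_rot: [3.141, 0.0, 1.571]
wrist_force: [-0.6, -1.0, -2.6]
finger_gap: 49.7
```

drive_tool(
  rows=[
    {"offset":[0,0,0.5],"spin":0,"jaw":40},
    {"offset":[0,0,0.5],"spin":0,"jaw":40},
    {"offset":[0,0,0.5],"spin":0,"jaw":40},
    {"offset":[0,0,0],"spin":0,"jaw":40},
  ],
)

```text
clock: 10.15
eef_pos: [657.8, -129.2, 128.7]
eef_rot: [3.141, 0.0, 1.571]
wrist_force: [-4.6, 1.5, 6.3]
finger_gap: 50.0
```

The tube is in contact with the floor (+6 N). I release it and go to the angle.

drive_tool(
  rows=[
    {"offset":[0,0,0],"spin":0,"jaw":60},
    {"offset":[0,0,0],"spin":0,"jaw":70},
    {"offset":[0,0,0],"spin":0,"jaw":70},
    {"offset":[0,0,-10],"spin":0,"jaw":70},
    {"offset":[0,0,-25],"spin":0,"jaw":70},
    {"offset":[0,0,-40],"spin":0,"jaw":70},
    {"offset":[15,-6,-35],"spin":0,"jaw":60},
    {"offset":[30,-12,0],"spin":0,"jaw":60},
    {"offset":[46,-18,0],"spin":0,"jaw":60},
    {"offset":[46,-18,0],"spin":0,"jaw":60},
    {"offset":[46,-18,0],"spin":0,"jaw":60},
    {"offset":[46,-18,0],"spin":0,"jaw":60},
    {"offset":[46,-18,0],"spin":0,"jaw":60},
    {"offset":[46,-18,0],"spin":0,"jaw":60},
    {"offset":[46,-18,0],"spin":0,"jaw":60},
    {"offset":[46,-18,0],"spin":0,"jaw":60},
    {"offset":[46,-18,0],"spin":0,"jaw":60},
    {"offset":[25,-7,0],"spin":-4,"jaw":60},
    {"offset":[0,0,0],"spin":-8,"jaw":60},
    {"offset":[0,0,0],"spin":-8,"jaw":60},
  ],
)

```text
clock: 12.15
eef_pos: [470.1, 355.6, 238.3]
eef_rot: [3.141, -0.0, 1.928]
wrist_force: [-0.8, -0.1, -0.7]
finger_gap: 60.3
```

drive_tool(
  rows=[
    {"offset":[0,0,5],"spin":-8,"jaw":50},
    {"offset":[0,0,5],"spin":-8,"jaw":50},
    {"offset":[0,0,5],"spin":-8,"jaw":50},
    {"offset":[0,0,5],"spin":-8,"jaw":50},
    {"offset":[0,0,5],"spin":-8,"jaw":50},
    {"offset":[0,0,5],"spin":-8,"jaw":50},
    {"offset":[0,0,5],"spin":-8,"jaw":50},
    {"offset":[0,0,5],"spin":-8,"jaw":50},
    {"offset":[0,0,0],"spin":-8,"jaw":50},
    {"offset":[0,0,0],"spin":-8,"jaw":50},
    {"offset":[0,0,0],"spin":-8,"jaw":50},
    {"offset":[0,0,0],"spin":-8,"jaw":50},
    {"offset":[0,0,0],"spin":-6.8,"jaw":50},
    {"offset":[0,0,0],"spin":0,"jaw":50},
    {"offset":[0,0,0],"spin":0,"jaw":50},
  ],
)

```text
clock: 13.65
eef_pos: [470.7, 354.7, 198.1]
eef_rot: [3.142, 0.001, -2.572]
wrist_force: [-0.9, 0.1, 0.2]
finger_gap: 49.9
```

Run:
```python
from h import *
c=cam('wrist'); cv2.imwrite('pics/w4.png',c['color'])
W=cloud(c).reshape(-1,3)
p=W[(np.hypot(W[:,0]-468,W[:,1]-368)<45)&(W[:,2]>50)&(W[:,2]<63)]; r=cv2.minAreaRect(p[:,:2].astype(np.float32)); print(len(p),r)
p=W[(np.hypot(W[:,0]-455,W[:,1]-391)<60)&(W[:,2]>5)&(W[:,2]<12)]; print(len(p),cv2.minAreaRect(p[:,:2].astype(np.float32)))
go([*r[0],120],32.8)
```

```text
611 ((467.83990478515625, 367.7634582519531), (49.78535842895508, 7.882833003997803), 32.96135330200195)
2418 ((455.24908447265625, 388.21136474609375), (50.51006317138672, 56.21833801269531), 32.693153381347656)
t 13.7 pos [470.6 354.7 198. ] yaw -147.38 tilt [ 0.  0. -1.] gap 49.6 F [-0.2  0.5 -1. ] j6 -1.56
shift [-4.7 12.5 78. ] spin -0.2
```

View pics/w4.png

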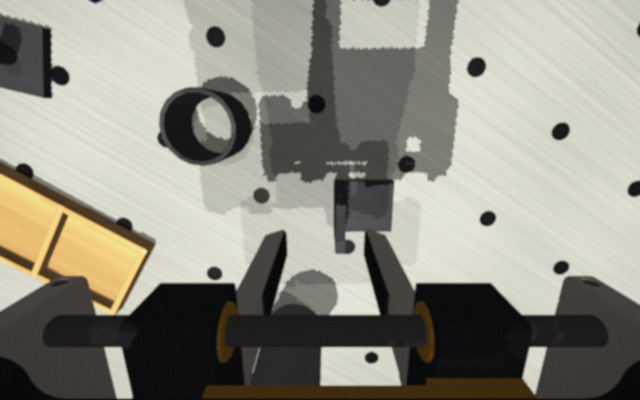

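The leg (342,210) and its foot are clear, and the fingers need a 13 mm shift. I correct, go down and grip.

drive_tool(
  rows=[
    {"offset":[-4.7,12.5,5],"spin":-0.2,"jaw":50},
    {"offset":[0,0,20],"spin":0,"jaw":50},
    {"offset":[0,0,25],"spin":0,"jaw":50},
    {"offset":[0,0,18],"spin":0,"jaw":50},
    {"offset":[0,0,8],"spin":0,"jaw":30},
    {"offset":[0,0,2],"spin":0,"jaw":10},
    {"offset":[0,0,0],"spin":0,"jaw":0},
    {"offset":[0,0,0],"spin":0,"jaw":0},
    {"offset":[0,0,0],"spin":0,"jaw":0},
    {"offset":[0,0,0],"spin":0,"jaw":0},
    {"offset":[0,0,0],"spin":0,"jaw":0},
    {"offset":[0,0,0],"spin":0,"jaw":0},
    {"offset":[0,0,0],"spin":0,"jaw":0},
  ],
  force=30,
)

```text
clock: 15.0
eef_pos: [468.0, 367.8, 120.3]
eef_rot: [-3.142, 0.001, -2.565]
wrist_force: [-0.2, -1.8, 5.1]
finger_gap: 7.9
```

drive_tool(
  rows=[
    {"offset":[0,0,-4],"spin":0,"jaw":0},
    {"offset":[0,0,-10],"spin":0,"jaw":0},
    {"offset":[0,0,-20],"spin":0,"jaw":0},
    {"offset":[0,0,-25],"spin":0,"jaw":0},
    {"offset":[0,0,-15],"spin":0,"jaw":0},
    {"offset":[0,0,-6],"spin":0,"jaw":0},
    {"offset":[0,0,0],"spin":0,"jaw":0},
  ],
)

```text
clock: 15.7
eef_pos: [467.8, 367.7, 200.1]
eef_rot: [-3.142, 0.001, -2.565]
wrist_force: [0.1, -0.2, -3.4]
finger_gap: 7.9
```

Run:
```python
from h import *
go([635,-47,200],90)
```

```text
t 15.7 pos [467.8 367.7 200.1] yaw -146.98 tilt [ 0.001  0.    -1.   ] gap 7.9 F [ 0.1 -0.2 -3.4] j6 -1.54
shift [  85.8 -438.9    0. ] spin -57.0
```

drive_tool(
  rows=[
    {"offset":[4,-20,0],"spin":0,"jaw":0},
    {"offset":[8,-36,0],"spin":0,"jaw":0},
    {"offset":[9,-45,0],"spin":0,"jaw":0},
    {"offset":[9,-45,0],"spin":0,"jaw":0},
    {"offset":[9,-45,0],"spin":0,"jaw":0},
    {"offset":[9,-45,0],"spin":0,"jaw":0},
    {"offset":[9,-45,0],"spin":0,"jaw":0},
    {"offset":[9,-45,0],"spin":0,"jaw":0},
    {"offset":[9,-45,0],"spin":0,"jaw":0},
    {"offset":[6,-40,0],"spin":0,"jaw":0},
    {"offset":[4.8,-28,0],"spin":0,"jaw":0},
    {"offset":[0,0,0],"spin":4,"jaw":0},
    {"offset":[0,0,0],"spin":8,"jaw":0},
    {"offset":[0,0,0],"spin":8,"jaw":0},
    {"offset":[0,0,0],"spin":8,"jaw":0},
    {"offset":[0,0,0],"spin":8,"jaw":0},
    {"offset":[0,0,0],"spin":8,"jaw":0},
    {"offset":[0,0,0],"spin":8,"jaw":0},
    {"offset":[0,0,0],"spin":8,"jaw":0},
    {"offset":[0,0,0],"spin":8,"jaw":0},
  ],
)

```text
clock: 17.7
eef_pos: [634.6, -47.1, 198.0]
eef_rot: [-3.14, -0.002, 2.525]
wrist_force: [-0.4, -0.4, -3.9]
finger_gap: 8.2
```

drive_tool(
  rows=[
    {"offset":[0,0,4],"spin":8,"jaw":0},
    {"offset":[0,0,6],"spin":8,"jaw":0},
    {"offset":[0,0,6],"spin":8,"jaw":0},
    {"offset":[0,0,6],"spin":8,"jaw":0},
    {"offset":[0,0,6],"spin":8,"jaw":0},
    {"offset":[0,0,6],"spin":8,"jaw":0},
    {"offset":[0,0,4],"spin":5,"jaw":0},
    {"offset":[0,0,2],"spin":2,"jaw":0},
    {"offset":[0,0,0],"spin":0,"jaw":0},
    {"offset":[0,0,0],"spin":0,"jaw":0},
  ],
)

```text
clock: 18.7
eef_pos: [634.8, -47.1, 158.8]
eef_rot: [-3.14, -0.0, 1.572]
wrist_force: [0.4, -0.2, -4.4]
finger_gap: 7.6
```

Run:
```python
from h import *
c=cam('side'); cv2.imwrite('pics/s2.png',cv2.resize(c['color'][120:320,200:420],None,fx=3,fy=3,interpolation=2))
go([635,-47,125.3],90)
```

```text
t 18.75 pos [634.9 -47.1 159.1] yaw 90.08 tilt [-0.001  0.    -1.   ] gap 7.8 F [-0.7  0.4 -3.5] j6 -0.13
shift [ 0.1  0.2 33.8] spin 0.1
```

View pics/s2.png

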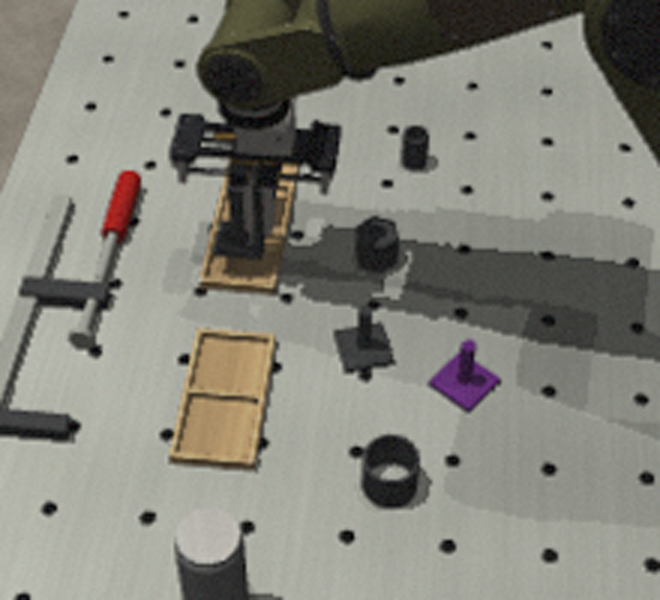

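The angle hangs over the near end compartment with its foot pointing to +x. I lower it.

drive_tool(
  rows=[
    {"offset":[0,0,6],"spin":0,"jaw":0},
    {"offset":[0,0,8],"spin":0,"jaw":0},
    {"offset":[0,0,7],"spin":0,"jaw":0},
    {"offset":[0,0,5],"spin":0,"jaw":0},
    {"offset":[0,0,3],"spin":0,"jaw":0},
    {"offset":[0,0,2],"spin":0,"jaw":0},
    {"offset":[0,0,1],"spin":0,"jaw":0},
    {"offset":[0,0,0.5],"spin":0,"jaw":0},
    {"offset":[0,0,0.5],"spin":0,"jaw":0},
    {"offset":[0,0,0.5],"spin":0,"jaw":0},
    {"offset":[0,0,0],"spin":0,"jaw":0},
  ],
)

```text
clock: 19.85
eef_pos: [635.0, -47.2, 126.2]
eef_rot: [3.142, 0.0, 1.571]
wrist_force: [0.8, -0.1, -3.1]
finger_gap: 8.2
```

drive_tool(
  rows=[
    {"offset":[0,0,0.5],"spin":0,"jaw":0},
    {"offset":[0,0,0.5],"spin":0,"jaw":0},
    {"offset":[0,0,0.5],"spin":0,"jaw":0},
    {"offset":[0,0,0],"spin":0,"jaw":0},
  ],
)

```text
clock: 20.25
eef_pos: [635.1, -47.1, 125.3]
eef_rot: [3.141, 0.0, 1.571]
wrist_force: [-4.8, 1.2, 5.6]
finger_gap: 8.0
```

drive_tool(
  rows=[
    {"offset":[0,0,0],"spin":0,"jaw":20},
    {"offset":[0,0,0],"spin":0,"jaw":36},
    {"offset":[0,0,0],"spin":0,"jaw":36},
    {"offset":[0,0,-10],"spin":0,"jaw":36},
    {"offset":[0,0,-25],"spin":0,"jaw":36},
    {"offset":[0,0,-35],"spin":0,"jaw":40},
    {"offset":[12,-14,-20],"spin":0,"jaw":50},
    {"offset":[25,-29,0],"spin":0,"jaw":50},
    {"offset":[30,-34,0],"spin":0,"jaw":50},
    {"offset":[30,-34,0],"spin":0,"jaw":50},
    {"offset":[15.7,-18.5,0],"spin":-5,"jaw":50},
    {"offset":[0,0,5],"spin":-8,"jaw":50},
    {"offset":[0,0,8],"spin":-6.3,"jaw":50},
    {"offset":[0,0,2],"spin":0,"jaw":50},
    {"offset":[0,0,0],"spin":0,"jaw":50},
  ],
)

```text
clock: 21.75
eef_pos: [505.6, 65.5, 199.9]
eef_rot: [3.141, 0.0, 1.904]
wrist_force: [0.6, 0.3, 0.5]
finger_gap: 50.5
```

Run:
```python
from h import *
c=cam('wrist'); cv2.imwrite('pics/w5.png',c['color'])
W=cloud(c).reshape(-1,3); col=c['color'].reshape(-1,3)
for a,b in [(60,74),(5,12)]:
    m=(np.hypot(W[:,0]-505,W[:,1]-66)<45)&(W[:,2]>a)&(W[:,2]<b); p=W[m]; r=cv2.minAreaRect(p[:,:2].astype(np.float32)); print(len(p),r,col[m].mean(0))
    if a==60: q=r[0]
go([*q,128],109.3)
```

```text
358 ((506.04541015625, 65.56732177734375), (15.283522605895996, 15.35210132598877), 62.751895904541016) [27.75698324 27.30726257 27.45810056]
2726 ((506.1802062988281, 65.60260772705078), (56.082130432128906, 56.04292297363281), 19.134340286254883) [38.45561262 37.82355099 38.10711665]
t 21.8 pos [505.7  65.4 200.1] yaw 109.13 tilt [ 0.  0. -1.] gap 50.0 F [-0.6  0.6  0.5] j6 -0.28
shift [ 0.   0.4 72.1] spin -0.2
```

View pics/w5.png

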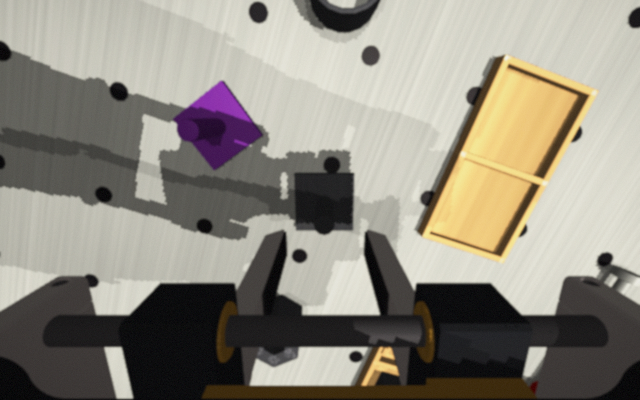

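The dark stud plate (324,205) is centred between the fingers, and the purple one (215,125) is well clear.

drive_tool(
  rows=[
    {"offset":[0,0.4,10],"spin":0,"jaw":50},
    {"offset":[0,0,25],"spin":0,"jaw":50},
    {"offset":[0,0,24],"spin":0,"jaw":50},
    {"offset":[0,0,10],"spin":0,"jaw":30},
    {"offset":[0,0,3],"spin":0,"jaw":10},
    {"offset":[0,0,0],"spin":0,"jaw":5},
    {"offset":[0,0,0],"spin":0,"jaw":5},
    {"offset":[0,0,0],"spin":0,"jaw":5},
    {"offset":[0,0,0],"spin":0,"jaw":5},
    {"offset":[0,0,0],"spin":0,"jaw":5},
    {"offset":[0,0,0],"spin":0,"jaw":5},
    {"offset":[0,0,0],"spin":0,"jaw":5},
  ],
  force=40,
)

```text
clock: 23.0
eef_pos: [506.2, 65.7, 128.5]
eef_rot: [3.14, 0.0, 1.908]
wrist_force: [-2.1, -1.4, 6.3]
finger_gap: 15.5
```

drive_tool(
  rows=[
    {"offset":[0,0,-4],"spin":0,"jaw":5},
    {"offset":[0,0,-15],"spin":0,"jaw":5},
    {"offset":[0,0,-30],"spin":0,"jaw":5},
    {"offset":[0,0,-35],"spin":0,"jaw":5},
    {"offset":[0,0,-15],"spin":0,"jaw":5},
    {"offset":[0,0,-4],"spin":0,"jaw":5},
    {"offset":[0,0,0],"spin":0,"jaw":5},
  ],
)

```text
clock: 23.7
eef_pos: [505.7, 65.7, 230.6]
eef_rot: [3.141, 0.0, 1.908]
wrist_force: [-0.4, -0.0, -2.3]
finger_gap: 15.2
```

Run:
```python
from h import *
go([657.5,-211,230],90)
```

```text
t 23.7 pos [505.7  65.7 230.6] yaw 109.32 tilt [ 0.  0. -1.] gap 15.2 F [-0.4 -0.  -2.3] j6 -0.28
shift [-311.3   51.7    0.6] spin 19.3
```

drive_tool(
  rows=[
    {"offset":[-12,2,0],"spin":0,"jaw":5},
    {"offset":[-25,4,0],"spin":0,"jaw":5},
    {"offset":[-38,6,0],"spin":0,"jaw":5},
    {"offset":[-40,7,0],"spin":0,"jaw":5},
    {"offset":[-40,7,0],"spin":0,"jaw":5},
    {"offset":[-40,7,0],"spin":0,"jaw":5},
    {"offset":[-40,7,0],"spin":0,"jaw":5},
    {"offset":[-38,6,0],"spin":0,"jaw":5},
    {"offset":[-25,4,0],"spin":0,"jaw":5},
    {"offset":[-13.3,1.7,0],"spin":3,"jaw":5},
    {"offset":[0,0,6],"spin":5,"jaw":5},
    {"offset":[0,0,12],"spin":5,"jaw":5},
    {"offset":[0,0,15],"spin":4,"jaw":5},
    {"offset":[0,0,15],"spin":2.3,"jaw":5},
    {"offset":[0,0,12],"spin":0,"jaw":5},
    {"offset":[0,0,8],"spin":0,"jaw":5},
    {"offset":[0,0,0],"spin":0,"jaw":5},
    {"offset":[0,0,0],"spin":0,"jaw":5},
  ],
)

```text
clock: 25.5
eef_pos: [657.8, -211.2, 162.9]
eef_rot: [3.141, 0.0, 1.572]
wrist_force: [-0.4, 0.0, -2.4]
finger_gap: 15.0
```

Run:
```python
from h import *
c=cam('scene'); cv2.imwrite('pics/s3.png',cv2.resize(c['color'][130:270,220:400],None,fx=4,fy=4,interpolation=2))
go([657.5,-211,133.3],90)
```

```text
t 25.55 pos [ 657.9 -211.2  163.3] yaw 90.05 tilt [ 0.001 -0.    -1.   ] gap 15.5 F [-0.  -0.8 -1.5] j6 -0.36
shift [ 0.2 -0.4 30. ] spin 0.0
```

View pics/s3.png

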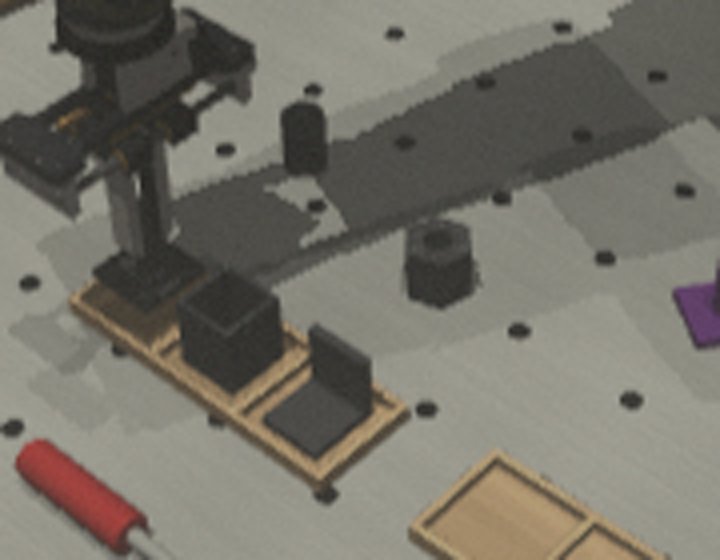

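The tube and the angle stand flat and square in their compartments. The plate is lined up over the far end one, so I lower it.

drive_tool(
  rows=[
    {"offset":[0,0,5],"spin":0,"jaw":5},
    {"offset":[0,0,8],"spin":0,"jaw":5},
    {"offset":[0,0,7],"spin":0,"jaw":5},
    {"offset":[0,0,4],"spin":0,"jaw":5},
    {"offset":[0,0,2],"spin":0,"jaw":5},
    {"offset":[0,0,1],"spin":0,"jaw":5},
    {"offset":[0,0,1],"spin":0,"jaw":5},
    {"offset":[0,0,0.5],"spin":0,"jaw":5},
    {"offset":[0,0,0.5],"spin":0,"jaw":5},
    {"offset":[0,0,0.5],"spin":0,"jaw":5},
    {"offset":[0,0,0],"spin":0,"jaw":5},
  ],
)

```text
clock: 26.65
eef_pos: [657.7, -211.0, 133.6]
eef_rot: [3.141, 0.0, 1.571]
wrist_force: [-2.4, 0.5, 2.5]
finger_gap: 15.0
```

drive_tool(
  rows=[
    {"offset":[0,0,0.3],"spin":0,"jaw":5},
    {"offset":[0,0,0],"spin":0,"jaw":25},
    {"offset":[0,0,0],"spin":0,"jaw":36},
    {"offset":[0,0,0],"spin":0,"jaw":36},
    {"offset":[0,0,-10],"spin":0,"jaw":36},
    {"offset":[0,0,-25],"spin":0,"jaw":36},
    {"offset":[0,0,-40],"spin":0,"jaw":40},
    {"offset":[12,-5,-25],"spin":0,"jaw":60},
    {"offset":[30,-13,0],"spin":0,"jaw":88},
    {"offset":[45,-20,0],"spin":0,"jaw":88},
    {"offset":[45,-20,0],"spin":0,"jaw":88},
    {"offset":[45,-20,0],"spin":0,"jaw":88},
    {"offset":[45,-20,0],"spin":0,"jaw":88},
    {"offset":[45,-20,0],"spin":0,"jaw":88},
    {"offset":[45,-20,0],"spin":0,"jaw":88},
    {"offset":[45,-20,0],"spin":0,"jaw":88},
    {"offset":[45,-20,10],"spin":0,"jaw":88},
    {"offset":[30,-12,15],"spin":0,"jaw":88},
    {"offset":[15.5,-5,5],"spin":0,"jaw":88},
    {"offset":[0,0,0],"spin":0,"jaw":88},
  ],
)

```text
clock: 28.65
eef_pos: [461.8, 237.7, 202.9]
eef_rot: [-3.141, -0.0, 1.574]
wrist_force: [-0.0, -0.2, 0.3]
finger_gap: 88.0
```

Run:
```python
from h import *
c=cam('wrist'); cv2.imwrite('pics/w6.png',c['color'])
W=cloud(c).reshape(-1,3)
p=W[(np.hypot(W[:,0]-462.5,W[:,1]-236.5)<45)&(W[:,2]>45)&(W[:,2]<57)]; r=cv2.minEnclosingCircle(p[:,:2].astype(np.float32)); print(len(p),r,cv2.minAreaRect(p[:,:2].astype(np.float32)))
go([*r[0],118],90)
```

```text
1042 ((463.89654541015625, 237.0273895263672), 28.87173843383789) ((464.3637390136719, 237.31399536132812), (57.00092315673828, 56.611358642578125), 88.95397186279297)
t 28.7 pos [462.5 236.7 203.3] yaw 90.11 tilt [ 0.  0. -1.] gap 88.0 F [ 0.2 -0.1 -1.1] j6 0.4
shift [ 0.4  1.4 85.3] spin 0.1
```

View pics/w6.png

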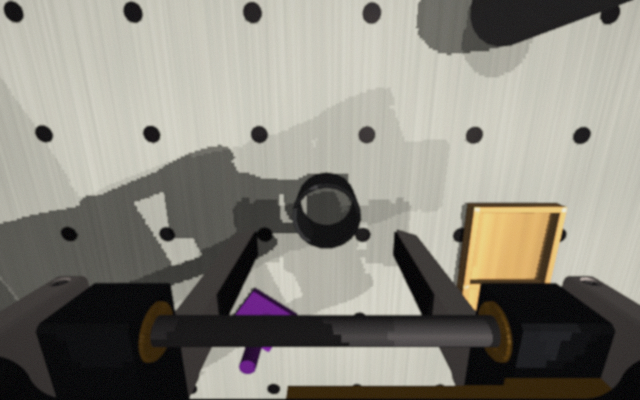

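The wide sleeve (327,210) is centred between the fingers.

drive_tool(
  rows=[
    {"offset":[0.4,1.4,10],"spin":0,"jaw":88},
    {"offset":[0,0,25],"spin":0,"jaw":88},
    {"offset":[0,0,28],"spin":0,"jaw":88},
    {"offset":[0,0,15],"spin":0,"jaw":80},
    {"offset":[0,0,6],"spin":0,"jaw":65},
    {"offset":[0,0,1],"spin":0,"jaw":45},
    {"offset":[0,0,0],"spin":0,"jaw":45},
    {"offset":[0,0,0],"spin":0,"jaw":45},
    {"offset":[0,0,0],"spin":0,"jaw":45},
    {"offset":[0,0,0],"spin":0,"jaw":45},
    {"offset":[0,0,0],"spin":0,"jaw":45},
  ],
  force=30,
)

```text
clock: 29.8
eef_pos: [464.3, 236.6, 118.5]
eef_rot: [3.141, -0.0, 1.571]
wrist_force: [-1.3, -3.1, 5.9]
finger_gap: 57.0
```

drive_tool(
  rows=[
    {"offset":[0,0,-4],"spin":0,"jaw":45},
    {"offset":[0,0,-12],"spin":0,"jaw":45},
    {"offset":[0,0,-22],"spin":0,"jaw":45},
    {"offset":[0,0,-20],"spin":0,"jaw":45},
    {"offset":[0,0,-8],"spin":0,"jaw":45},
    {"offset":[0,0,0],"spin":0,"jaw":45},
  ],
)

```text
clock: 30.4
eef_pos: [464.2, 236.8, 185.1]
eef_rot: [3.14, -0.001, 1.571]
wrist_force: [-0.4, -0.4, -2.6]
finger_gap: 57.3
```

Run:
```python
from h import *
go([647.5,191.5,184],90)
```

```text
t 30.4 pos [464.2 236.8 185.1] yaw 90.03 tilt [ 0.002  0.001 -1.   ] gap 57.3 F [-0.4 -0.4 -2.6] j6 0.4
shift [-45.4 183.2   1.4] spin 0.0
```

drive_tool(
  rows=[
    {"offset":[-4,15,0],"spin":0,"jaw":45},
    {"offset":[-7,30,0],"spin":0,"jaw":45},
    {"offset":[-10,40,0],"spin":0,"jaw":45},
    {"offset":[-10,40,0],"spin":0,"jaw":45},
    {"offset":[-8,32,0],"spin":0,"jaw":45},
    {"offset":[-4,18,0],"spin":0,"jaw":45},
    {"offset":[-2.4,8.2,0],"spin":0,"jaw":45},
    {"offset":[0,0,4],"spin":0,"jaw":45},
    {"offset":[0,0,12],"spin":0,"jaw":45},
    {"offset":[0,0,15],"spin":0,"jaw":45},
    {"offset":[0,0,12],"spin":0,"jaw":45},
    {"offset":[0,0,8],"spin":0,"jaw":45},
    {"offset":[0,0,4],"spin":0,"jaw":45},
    {"offset":[0,0,2],"spin":0,"jaw":45},
    {"offset":[0,0,1],"spin":0,"jaw":45},
    {"offset":[0,0,1],"spin":0,"jaw":45},
    {"offset":[0,0,0],"spin":0,"jaw":45},
  ],
)

```text
clock: 32.1
eef_pos: [647.3, 191.3, 125.1]
eef_rot: [3.141, -0.0, 1.571]
wrist_force: [-0.1, 0.1, -2.5]
finger_gap: 57.4
```

drive_tool(
  rows=[
    {"offset":[0,0,0.5],"spin":0,"jaw":45},
    {"offset":[0,0,0.5],"spin":0,"jaw":45},
    {"offset":[0,0,0.5],"spin":0,"jaw":45},
    {"offset":[0,0,0.4],"spin":0,"jaw":45},
    {"offset":[0,0,0],"spin":0,"jaw":45},
  ],
)

```text
clock: 32.6
eef_pos: [647.3, 191.3, 123.6]
eef_rot: [3.141, -0.0, 1.571]
wrist_force: [-3.6, -1.5, 5.1]
finger_gap: 57.2
```

drive_tool(
  rows=[
    {"offset":[0,0,0],"spin":0,"jaw":66},
    {"offset":[0,0,0],"spin":0,"jaw":76},
    {"offset":[0,0,0],"spin":0,"jaw":76},
    {"offset":[0,0,-10],"spin":0,"jaw":76},
    {"offset":[0,0,-25],"spin":0,"jaw":76},
    {"offset":[0,0,-35],"spin":0,"jaw":80},
    {"offset":[-10,-5,-25],"spin":0,"jaw":80},
    {"offset":[-25,-14,0],"spin":0,"jaw":80},
    {"offset":[-40,-22,0],"spin":0,"jaw":80},
    {"offset":[-42,-23,0],"spin":0,"jaw":80},
    {"offset":[-42,-23,0],"spin":0,"jaw":80},
    {"offset":[-42,-23,0],"spin":0,"jaw":80},
    {"offset":[-38,-21,5],"spin":0,"jaw":80},
    {"offset":[-25.6,-14,5],"spin":-3,"jaw":80},
    {"offset":[0,0,8],"spin":-7,"jaw":80},
    {"offset":[0,0,4],"spin":-4.7,"jaw":80},
    {"offset":[0,0,0],"spin":0,"jaw":80},
    {"offset":[0,0,0],"spin":0,"jaw":80},
  ],
)

```text
clock: 34.4
eef_pos: [502.5, -73.3, 196.6]
eef_rot: [3.141, 0.0, 1.825]
wrist_force: [-1.0, -1.4, -0.1]
finger_gap: 79.9
```

Run:
```python
from h import *
c=cam('wrist'); cv2.imwrite('pics/w7.png',c['color'])
W=cloud(c).reshape(-1,3)
p=W[(np.hypot(W[:,0]-502.5,W[:,1]+73.3)<40)&(W[:,2]>40)&(W[:,2]<50)]; r=cv2.minAreaRect(p[:,:2].astype(np.float32)); print(len(p),r)
go([*r[0],114],104.7)
```

```text
2180 ((503.823974609375, -73.55818176269531), (52.28063201904297, 46.231910705566406), 45.604400634765625)
t 34.45 pos [502.5 -73.3 196.6] yaw 104.6 tilt [ 0.001 -0.    -1.   ] gap 79.8 F [-0.1 -0.4  0.4] j6 -0.47
shift [-0.6  1.1 82.6] spin -0.1
```

View pics/w7.png

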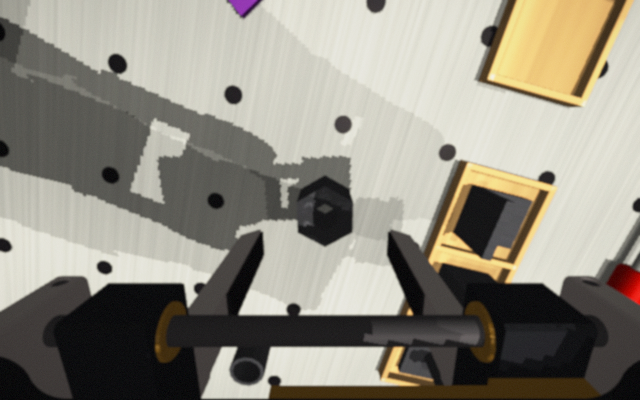

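The nut (325,210) is centred with its flats facing the fingers.

drive_tool(
  rows=[
    {"offset":[-0.6,1.1,10],"spin":-0.8,"jaw":80},
    {"offset":[0,0,25],"spin":0,"jaw":80},
    {"offset":[0,0,28],"spin":0,"jaw":80},
    {"offset":[0,0,14],"spin":0,"jaw":75},
    {"offset":[0,0,5],"spin":0,"jaw":60},
    {"offset":[0,0,0.6],"spin":0,"jaw":35},
    {"offset":[0,0,0],"spin":0,"jaw":35},
    {"offset":[0,0,0],"spin":0,"jaw":35},
    {"offset":[0,0,0],"spin":0,"jaw":35},
    {"offset":[0,0,0],"spin":0,"jaw":35},
    {"offset":[0,0,0],"spin":0,"jaw":35},
    {"offset":[0,0,0],"spin":0,"jaw":35},
  ],
  force=45,
)

```text
clock: 35.65
eef_pos: [503.8, -73.8, 114.3]
eef_rot: [3.141, 0.001, 1.842]
wrist_force: [-3.4, -0.4, 7.5]
finger_gap: 45.7
```

drive_tool(
  rows=[
    {"offset":[0,0,-4],"spin":0,"jaw":35},
    {"offset":[0,0,-12],"spin":0,"jaw":35},
    {"offset":[0,0,-25],"spin":0,"jaw":35},
    {"offset":[0,0,-28],"spin":0,"jaw":35},
    {"offset":[0,0,-18],"spin":0,"jaw":35},
    {"offset":[0,0,-8],"spin":0,"jaw":35},
    {"offset":[0,0,0],"spin":0,"jaw":35},
  ],
)

```text
clock: 36.35
eef_pos: [503.7, -73.7, 209.4]
eef_rot: [3.14, 0.001, 1.842]
wrist_force: [-0.1, -0.3, -5.1]
finger_gap: 45.8
```

Run:
```python
from h import *
go([647.5,109.5,209],90)
```

```text
t 36.35 pos [503.7 -73.7 209.4] yaw 105.52 tilt [ 0.002 -0.    -1.   ] gap 45.8 F [-0.1 -0.3 -5.1] j6 -0.49
shift [138.1 187.6   0.6] spin 15.5
```

drive_tool(
  rows=[
    {"offset":[8,11,0],"spin":0,"jaw":35},
    {"offset":[18,25,0],"spin":0,"jaw":35},
    {"offset":[28,38,0],"spin":0,"jaw":35},
    {"offset":[30,40,0],"spin":0,"jaw":35},
    {"offset":[26,35,0],"spin":0,"jaw":35},
    {"offset":[18,25,0],"spin":0,"jaw":35},
    {"offset":[10.1,13.6,0],"spin":3,"jaw":35},
    {"offset":[0,0,4],"spin":6,"jaw":35},
    {"offset":[0,0,8],"spin":4.5,"jaw":35},
    {"offset":[0,0,15],"spin":2,"jaw":35},
    {"offset":[0,0,20],"spin":0,"jaw":35},
    {"offset":[0,0,18],"spin":0,"jaw":35},
    {"offset":[0,0,10],"spin":0,"jaw":35},
    {"offset":[0,0,6],"spin":0,"jaw":35},
    {"offset":[0,0,4],"spin":0,"jaw":35},
    {"offset":[0,0,2],"spin":0,"jaw":35},
    {"offset":[0,0,1],"spin":0,"jaw":35},
    {"offset":[0,0,0],"spin":0,"jaw":35},
  ],
)

```text
clock: 38.15
eef_pos: [647.5, 109.6, 120.8]
eef_rot: [3.141, -0.0, 1.571]
wrist_force: [-0.0, -0.4, -3.8]
finger_gap: 45.4
```

drive_tool(
  rows=[
    {"offset":[0,0,0.5],"spin":0,"jaw":35},
    {"offset":[0,0,0.5],"spin":0,"jaw":35},
    {"offset":[0,0,0.5],"spin":0,"jaw":35},
    {"offset":[0,0,0.2],"spin":0,"jaw":35},
    {"offset":[0,0,0],"spin":0,"jaw":35},
  ],
)

```text
clock: 38.65
eef_pos: [647.4, 109.6, 119.3]
eef_rot: [3.141, -0.0, 1.571]
wrist_force: [-4.7, -0.5, 4.4]
finger_gap: 45.8
```

drive_tool(
  rows=[
    {"offset":[0,0,0],"spin":0,"jaw":56},
    {"offset":[0,0,0],"spin":0,"jaw":66},
    {"offset":[0,0,0],"spin":0,"jaw":66},
    {"offset":[0,0,-10],"spin":0,"jaw":66},
    {"offset":[0,0,-25],"spin":0,"jaw":66},
    {"offset":[0,0,-40],"spin":0,"jaw":66},
    {"offset":[0,0,-45],"spin":0,"jaw":66},
    {"offset":[-10,-20,-40],"spin":0,"jaw":66},
    {"offset":[-20,-40,-30],"spin":0,"jaw":66},
    {"offset":[-20,-40,0],"spin":0,"jaw":66},
    {"offset":[-20,-40,0],"spin":0,"jaw":66},
    {"offset":[-20,-40,0],"spin":0,"jaw":66},
    {"offset":[-10,-20,0],"spin":0,"jaw":66},
    {"offset":[0,0,0],"spin":0,"jaw":66},
    {"offset":[0,0,0],"spin":0,"jaw":66},
  ],
)

```text
clock: 40.15
eef_pos: [450.5, 10.9, 307.5]
eef_rot: [3.14, 0.0, 1.571]
wrist_force: [0.9, 0.4, -0.0]
finger_gap: 66.2
```

Run:
```python
from h import *
go([450,0,330])
im=[]
for n,(a,b) in {'scene':(110,180),'side':(110,180)}.items():
    c=cam(n); W=cloud(c).reshape(-1,3); im.append(cv2.resize(c['color'][a:a+220,b:b+300],None,fx=1.33*2*.98,fy=1.33*2*.98,interpolation=2)[:, :780])
    for nm,x,y,h in [('tube',658,-129,65),('angleleg',635,-47,61),('stud',657.7,-211,73),('wide',647.3,191.3,55),('hex',647.4,109.6,50),('narrow',470,-240,50),('purple',393,102,68)]:
        p=W[(np.hypot(W[:,0]-x,W[:,1]-y)<36)&(abs(W[:,2]-h)<5)]
        if len(p)>5: r=cv2.minAreaRect(p[:,:2].astype(np.float32)); print(n,nm,len(p),'z %.1f'%np.median(p[:,2]),np.round(r[0]),np.round(r[1]),round(r[2]))
cv2.imwrite('pics/end.png',cv2.resize(np.vstack(im),(409,600)) if 0 else im[0])
cv2.imwrite('pics/end2.png',im[1])
```

```text
t 40.15 pos [450.5  10.9 307.5] yaw 89.99 tilt [ 0.002 -0.    -1.   ] gap 66.2 F [ 0.9  0.4 -0. ] j6 -0.06
shift [-10.9  -0.5 -22.5] 
scene tube 131 z 63.4 [ 658. -129.] [53. 55.] 2
scene angleleg 55 z 60.5 [636. -47.] [51. 11.] 89
scene stud 24 z 72.0 [ 659. -212.] [18. 14.] 73
scene wide 129 z 53.7 [648. 191.] [57. 56.] 30
scene hex 218 z 49.3 [646. 108.] [53. 46.] 30
scene narrow 46 z 48.6 [ 471. -241.] [36. 31.] 43
scene purple 20 z 68.1 [394. 100.] [12. 14.] 73
side tube 65 z 64.0 [ 659. -127.] [51. 56.] 0
side angleleg 28 z 60.2 [636. -45.] [ 9. 50.] 0
side stud 12 z 73.8 [ 658. -208.] [11. 19.] 9
side wide 79 z 54.2 [648. 193.] [57. 55.] 76
side hex 131 z 49.6 [648. 111.] [46. 52.] 0
side narrow 30 z 48.9 [ 469. -239.] [32. 31.] 53
side purple 17 z 67.7 [393. 100.] [13. 14.] 30
```

View pics/end.png

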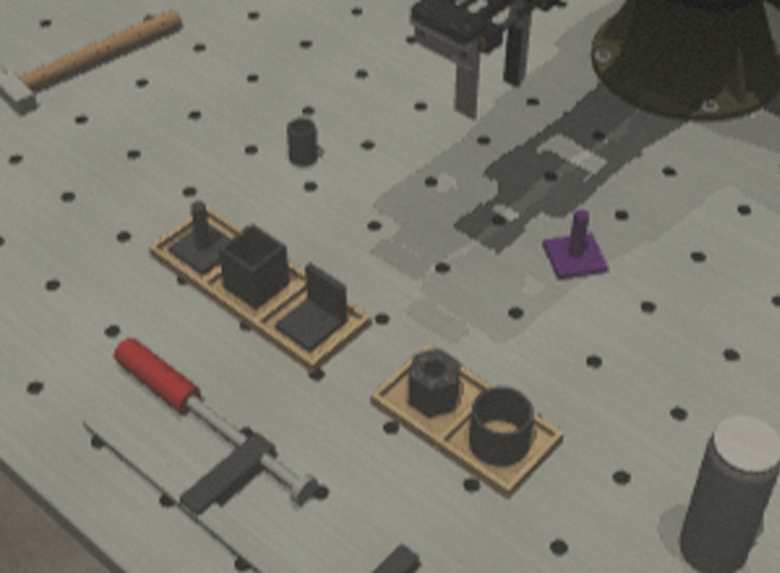

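View pics/end2.png

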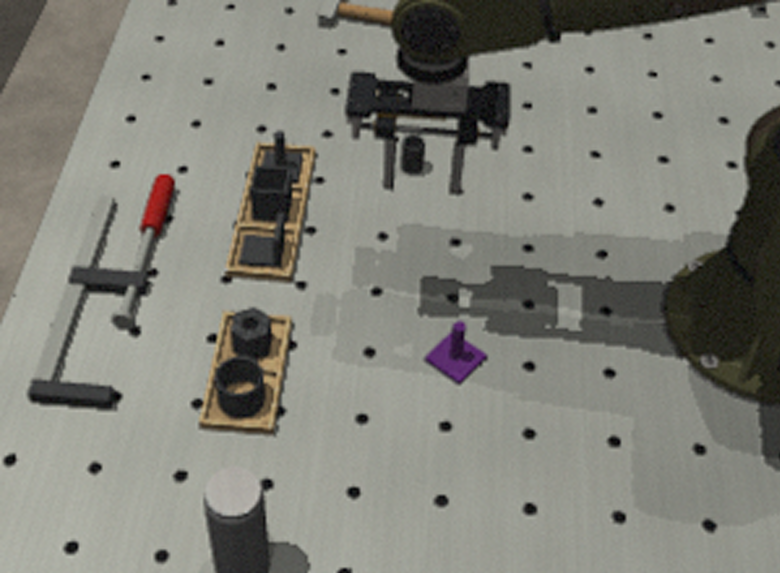

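Both views show all five pieces flat in their compartments, with the narrow sleeve, hammer, can and purple plate undisturbed. I hand the job in.

```bash
python3 -c "
from cell import manip
print(manip.sign_off())"
```

```text
the job is handed in; nothing more can be done
None
```

Both weld kits are made up and the job was handed in at about 40 s of the 112 s allowed.

- **Three-compartment tray:** the square tube is in the middle, the stud plate at the -y end and the angle at the +y end.
- **Two-compartment tray:** the hexagon nut is in the -y compartment and the wide sleeve in the +y compartment.
- **Setting down:** I lowered each piece until the wrist force showed light contact, at most about 6 N, and only then opened the fingers.

**Last checks:** depth from the scene and side cameras put each piece's measured top within about 2 mm of its height plus the tray floor, so all five are flat. Their centres were within about 3 mm of where I aimed, and no check disagreed. The narrow sleeve and the purple look-alike measured at their starting positions. I checked the hammer and the spray can only by eye in the pictures, and they looked unmoved.

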